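# Plate a cheese wedge and hold its cover poised over the grooved board

## Robot

A 6-joint arm with a two-finger parallel gripper is mounted at the origin on a cart in front of the work surface, level with it; the furniture and walls round the work are solid. World frame = base frame: x ahead of the robot, y to its left, z up, the work surface at z = 0. Lengths are in m, angles in rad, forces in N, time in s.
With the tool pointing down it reaches from about 0.25 to 0.775 m from the base axis. Payload 4 kg.
Tool frame: the origin (TCP) lies at the very end of the fingers, on their centre line; the grasp point (between the pads) lies 19 mm behind it (tcp_to_grasp is the distance from the TCP to the grasp point, in m); z points along the fingers, y is the line along which they close (so a half turn about z gives the same grasp; the last joint's range is limited). The gripper opens to 94 mm and grips with 3 to 60 N. Pads are 16 mm wide; open, the fingers measure 119 mm over their backs; the gripper's body (75 mm by 177 mm) begins 78 mm behind the grasp point.
Start: joints at [-1.264, 0.087, 1.371, -0, 1.684, -0.103], TCP at [0.219, -0.504, 0.206] pointing down, gripper open.
Joint ranges: [-3.1, 3.1], [-0.76, 2.03], [0.27, 2.55], [-1.08, 4.22], [0.17, 2.65], [-2.57, 2.57]. Speed limits (rad/s): [2.79, 2.79, 3.14, 3.14, 3.14, 3.14].

## Interface

Orientations are given as [roll, pitch, yaw] about the fixed x, y, z axes, in that order (R = Rz(yaw) Ry(pitch) Rx(roll)).
In Python, from bench import * gives the robot as it stands.
- The arm moves only by the shell command python3 -m creep 'ROWS'. ROWS is rows parted by semicolons, their numbers by spaces, 1 to 20 of them, each of 5 numbers: the finger opening in m, then dx, dy, dz in m, then a turn about the tool's z in rad; each row shifts and turns the commanded pose from where the row before left it, along the tool's axes as they then stand; what a row does not reach is not made up. A row lasts 1/12 s, in which the tool goes at most 0.0417 m and 0.125 rad, less where a joint would pass 70% of its speed; a pose out of reach is approached as far as the arm can. The fingers move at their own pace and stop on an object; the grip force is fixed at half the most. Time passes only in rows, so rows that do not move let the fingers close. It prints the time, the measured TCP pose, the force, the opening and the grip force at its end.
- get_obs(): the state, without advancing time (a new reading comes with each control period).
- snapshot(name): name is "scene" or "top"; returns a dict with "color" (400x640x3 uint8, blue, green, red), "fx", "fy", "cx", "cy" (pixels), "extrinsics" (4x4, takes a point from world to camera coordinates). Camera axes: x right, y down, z forward; pixel columns grow to the right and rows downward; lengths in m; the calibration is good to about 2 mm. A picture is of the moment at which its call begins. There is no depth.
- close_job(): hands the job in; it is judged then, once.
The state is a dict: "time": time; "joint_positions": joint angles; "qvel": joint speeds; "joint_torque": joint torques, N m; "tool_pos": TCP position; "ee_rot": TCP orientation; "wrist_force": force on the tool from outside, world axes, zero at the start; "wrist_torque": the same for the moment, N m; "width": finger opening in m; "finger_force": force on a finger pad.
Only numpy, scipy, OpenCV 4.12 (cv2) and the standard library are available. Lean on these libraries where they do the work, as an engineer would, in place of code of your own. Each camera call takes 0.05 s, during which the arm holds its last target. There are 200 camera calls.

## Task

Set the wedge of cheese that lies near the front of the counter lengthwise in the middle of the grooved wooden board and let go of it, then bring the white rectangular cover across to it without disturbing the jars and the tin that stand in the way. Lower it round the wedge until its rim hangs level about a finger's width (15 mm) above the board, square and centred over the groove that it will sit in, and never let it touch the board or the cheese. Stop there and finish still holding it, because I want to slip the label in under the rim before it goes down.

Things in the scene. Friction and masses are not known exactly. Their poses are not given: they have to be found in the camera images.
- wedge: wrapped pale wedge of cheese, 63 x 89 x 47 mm, 0.2 kg, loose, standing flat: the only wedge at the front of the counter, left or right of the board (the cover on the other side). Origin: centre of its underside; z up, y along its length: a triangle from above, the 62 mm wide rind at y = -44 mm, the sharp tip at +44 mm (at first roughly towards the robot)
- wedge_middle (a point): point in the wedge near its weight centre, at [0, -15, 24] mm in the wedge's frame; there the wedge is 44 mm wide and can be pinched from above across its x; its two cut faces are upright, each 20 degrees off its y axis. Axes like the wedge's
- board: wooden serving board, fixed, 226 x 172 x 18 mm (x, y, z), with a rounded rectangular groove 17 mm wide and 5 mm deep sunk in its top; the groove's centre line is 175 mm long in x and 120 mm in y, and the flat field inside the groove is 158 x 103 mm. Origin: centre of its underside; x along its length, z up. It lies between the wedge and the cover
- board_top (a point): centre of the board's top face (18 mm above the counter, on the level of the flat field); axes like the board's
- cover: white stoneware cover, an upturned rectangular box open below, outside 180 x 125 x 74 mm (x, y, z; handle not counted), walls 5 mm thick, clear inside 170 x 115 x 69 mm, about 0.5 kg, loose, standing upright on its rim. Its rim fits the board's groove with 6 mm to spare all round. Origin: centre of the rim's plane (its underside); x along its length (and along the handle), z up
- cover_handle (a point): middle of the cover's handle, 90 mm above the rim and 16 mm above the cover's flat top: an upright bar 64 mm long (along the cover's x), 16 mm thick (along its y) and 32 mm high with flat sides, to be pinched from above across its thickness; axes like the cover's
- big_jar: glass jar with a yellow lid, 66 mm across, 90 mm tall, a bystander standing on the counter between the board and the place at its left; origin: centre of its underside
- small_jar: glass jar with a dark lid, 62 mm across, 80 mm tall, a bystander beside the other jar; origin: centre of its underside
- spice_jar: slim spice jar with a red cap, 40 mm across, 106 mm tall, a bystander standing between the board and the place at its right; origin: centre of its underside
- round_tin: flat round food tin, 86 mm across, 40 mm tall, a bystander beside the spice jar; origin: centre of its underside
There are look-alikes about, which are no part of the job. Leave any green look-alike of the wedge alone. Of the things that look like the cover, the larger one is meant.

How it is judged:
By the outcome, as a careful person would: the job done as asked, in the order asked, and still so for the second after the job is handed in, while the arm keeps its last pose, push and grip.
It also fails if it takes over 54 s, if anything falls off the work surface, if the arm or the gripper's body presses on something with over 40 N, if the wrist force passes 120 N, or if a joint passes its speed limit or range.

## Working session

There is one attempt and no reset: what is moved stays moved. The work goes in short steps, Python scripts to look and compute and a shell command to move; the robot and the scene stay as the last step left them, time stands still between calls to the robot, and variables do not carry over. Pictures are saved under pics/ and viewed, at most 11 in all, crops included, and the job is handed in when it is done.

```bash
mkdir -p pics; ls; python3 - <<'E'
from bench import *
import cv2
for n in ("scene","top"):
    s=snapshot(n); cv2.imwrite(f"pics/{n}0.png",s["color"])
    print(n,s["fx"],s["fy"],s["cx"],s["cy"]); print(s["extrinsics"])
o=get_obs(); print({k:o[k] for k in("time","tool_pos","ee_rot","width","wrist_force")})
E
```

```text
pics
scene 425.0562991487102 425.0562991487102 313.6568819038749 194.68262040985962
[[ 0.69377345  0.72015842  0.0070895  -0.32825122]
 [ 0.52382936 -0.49783296 -0.69120558 -0.18503789]
 [-0.49424813  0.48325377 -0.7226234   2.02094004]
 [ 0.          0.          0.          1.        ]]
top 453.19049231235726 453.19049231235726 323.48642299935074 199.34136321759362
[[-0.22633924 -0.97394794 -0.01399846  0.0940196 ]
 [-0.7979512   0.19364233 -0.57076837  0.45748081]
 [ 0.55860937 -0.11801719 -0.82099179  1.68477586]
 [ 0.          0.          0.          1.        ]]
{'time': 0.1, 'tool_pos': array([ 0.21898547, -0.50400011,  0.20442608]), 'ee_rot': array([-3.13961296e+00, -2.16481315e-04,  4.09810188e-01]), 'width': 0.09399383451995728, 'wrist_force': array([-0.40263659,  0.79395127, -0.7407396 ])}
```

View pics/scene0.png

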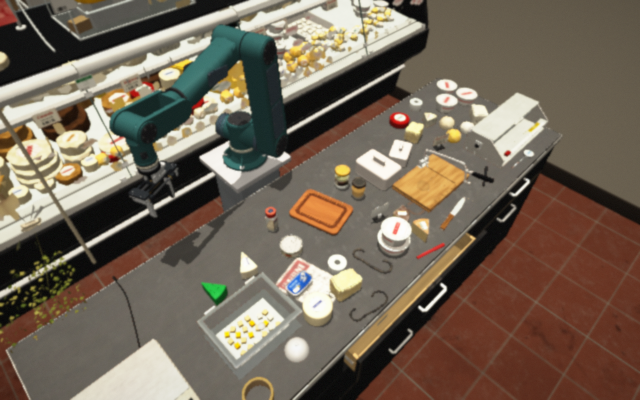

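View pics/top0.png

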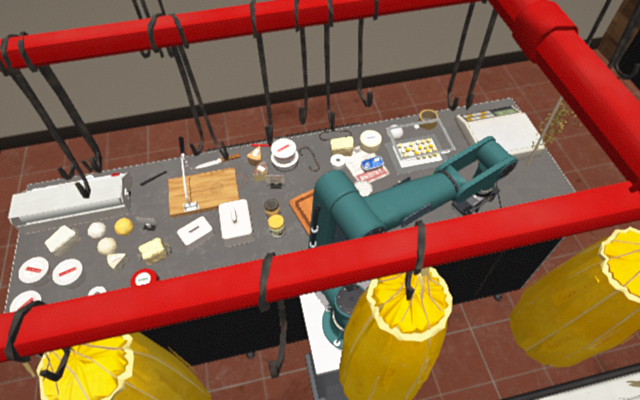

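Scene shows: board (321,212), yellow jar (343,176), dark jar (358,188), spice jar (270,218), tin (291,244). Wedge candidates are the pale one at (247,263), the green one at (213,290) and an orange-white one at (422,227) far beyond the board. The pale one at (247,263) fits. Cover candidates are white boxes at (378,167) and (399,150), and the larger one, (378,167), is meant. In the top view the arm hides the board and the wedge.

```bash
cat > h.py <<'E'
from bench import *
import numpy as np, cv2
def cam(s):
    K=np.array([[s["fx"],0,s["cx"]],[0,s["fy"],s["cy"]],[0,0,1]]);E=np.array(s["extrinsics"]);return K,E
def ray(s,px,z):
    K,E=cam(s);R,t=E[:3,:3],E[:3,3];px=np.atleast_2d(px).astype(float)
    d=(R.T@np.linalg.inv(K)@np.c_[px,np.ones(len(px))].T).T;c=-R.T@t
    return c+d*((z-c[2])/d[:,2])[:,None]
def proj(s,P):
    K,E=cam(s);q=(K@(E[:3,:3]@np.atleast_2d(P).T+E[:3,3:])).T;return q[:,:2]/q[:,2:]
def tri(sa,pa,sb,pb):
    Pa,Pb=[K@E[:3] for K,E in(cam(sa),cam(sb))]
    X=cv2.triangulatePoints(Pa,Pb,np.atleast_2d(pa).T.astype(float),np.atleast_2d(pb).T.astype(float));return (X[:3]/X[3]).T
E
python3 - <<'E'
from h import *
s=snapshot("scene"); c=s["color"]
a=cv2.resize(c[195:305,195:355],None,fx=5,fy=5,interpolation=cv2.INTER_CUBIC)
cv2.imwrite("pics/c1.png",a)
for n,p,z in [("board",(321,212),.018),("wedge",(247,263),.047),("cover",(378,167),.08),("green",(213,290),.04),("other box",(399,150),.04),("yj",(343,168),.09),("dj",(358,181),.08),("spice",(270,210),.1),("tin",(291,241),.04)]:
    print(n,ray(s,p,z).round(3))
E
```

```text
board [[0.515 0.002 0.018]]
wedge [[ 0.523 -0.385  0.047]]
cover [[0.538 0.326 0.08 ]]
green [[ 0.527 -0.536  0.04 ]]
other box [[0.505 0.526 0.04 ]]
yj [[0.445 0.202 0.09 ]]
dj [[0.537 0.198 0.08 ]]
spice [[ 0.421 -0.187  0.1  ]]
tin [[ 0.554 -0.199  0.04 ]]
```

View pics/c1.png

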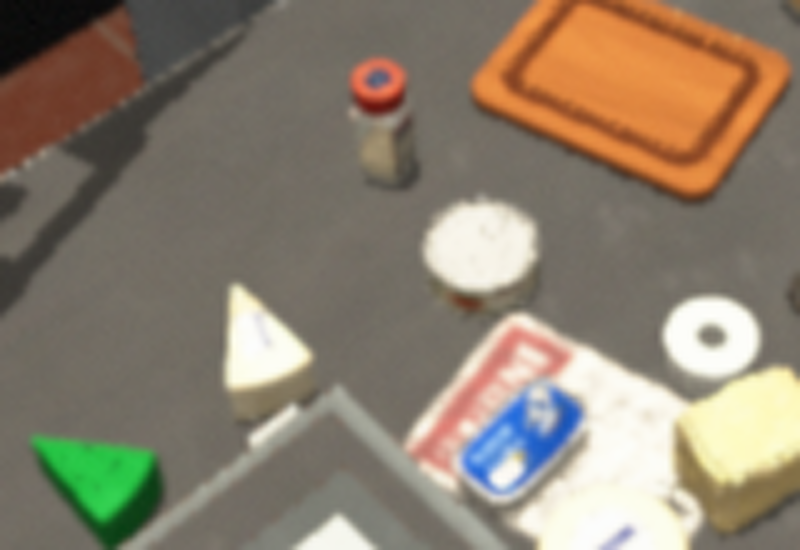

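Crop confirms it: the pale wedge has its top tip at about crop (235,285) and its rind towards the camera. The green wedge is at crop (100,490). Next I measure the board and wedge in the scene view.

```bash
cat >> h.py <<'E'
def blob(mask,near):
    n,l,st,ce=cv2.connectedComponentsWithStats(mask.astype(np.uint8),connectivity=4)
    i=1+np.argmin(np.linalg.norm(ce[1:]-near,axis=1)); return l==i,ce[i],st[i]
E
python3 - <<'E'
from h import *
s=snapshot("scene"); t=snapshot("top"); c=s["color"]; hsv=cv2.cvtColor(c,cv2.COLOR_BGR2HSV)
for p in [(247,262),(244,258),(245,270),(252,269),(321,212),(300,212),(378,165),(372,172),(386,178)]: print(p,hsv[p[1],p[0]])
# board
m=(hsv[...,1]>150)&(hsv[...,0]<16)&(hsv[...,2]>60)
b,ce,st=blob(m,(321,212)); print("board",ce,st)
ct=max(cv2.findContours(b.astype(np.uint8),0,1)[0],key=cv2.contourArea)
W=ray(s,ct[:,0],.018)[:,:2]; print("rect",cv2.minAreaRect((W*1000).astype(np.float32)))
# wedge
m=(hsv[...,2]>120)&(hsv[...,1]<120)
b,ce,st=blob(m,(247,264)); print("wedge",ce,st)
for y in range(248,282): print(y,' '.join('%3d'%v for v in hsv[y,234:266,2]))
print(proj(t,[[.523,-.385,.047],[.515,.002,.018],[.538,.326,.08]]).round(1))
E
```

```text
(247, 262) [150   1 238]
(244, 258) [ 30   4 251]
(245, 270) [ 30  16 251]
(252, 269) [ 24  48 229]
(321, 212) [ 14 180 229]
(300, 212) [ 12 184 184]
(378, 165) [ 20  16 246]
(372, 172) [ 18  37 198]
(386, 178) [ 20  23 237]
board [321.12082111 211.46627566] [ 290  190   63   45 1705]
rect ((509.1602478027344, 6.180564880371094), (226.1518096923828, 174.65023803710938), 16.151723861694336)
wedge [251. 253.] [251 253   1   1   1]
248 115 116 116 115 115 115 114 115 114 114 116 116 115 116 115 115 118 118 118 118 118 118 119 121 118 118 118 117 117 116 115 116
249 116 115 116 115 116 116 116 116 114 116 114 114 115 117 116 117 119 118 118 121 119 120 120 119 119 117 118 117 117 116 115 116
250 115 115 116 115 115 117 116 117 117 114 112 114 115 116 117 119 118 120 120 120 120 120 120 119 118 117 117 115 117 115 115 117
251 115 116 114 114 114 116 120 136 144 128 116 115 115 116 118 117 118 119 120 121 119 119 119 118 118 117 117 118 116 117 116 115
252 118 115 113 114 114 115 136 183 211 179 135 117 115 116 118 118 120 119 121 119 119 119 120 117 117 117 116 115 117 114 114 114
253 116
[... 3166 characters left out ...]
16 116 115 114 114 114 115 125 132 134 133 133 125 119 114 116 145 192 223 226 184 156 150 150 150 144 134 134 145 157 163 167
278 116 114 116 115 113 113 115 117 120 120 123 124 114 104 111 151 203 228 228 205 175 160 155 148 138 131 122 121 131 145 157 162
279 115 113 114 112 112 113 114 112 102  96  99 105 111 129 168 217 231 223 197 172 161 154 146 137 127 121 117 118 121 132 145 156
280 115 114 113 112 112 113 112 112 106 103 104 115 149 192 224 231 217 192 169 157 152 145 133 124 119 118 115 116 118 122 129 143
281 113 112 112 113 112 112 113 112 111 110 122 164 210 230 229 211 183 166 159 150 141 130 120 116 117 116 116 115 115 115 119 129
[[403.4 185.4]
 [317.8 207.8]
 [240.  210.3]]
```

```bash
cat > wc.py <<'E'
from h import *
def wedge(s,near,z=.047,thr=190):
    # top face: upscaled bright mask, enclosing triangle, corners
    u=8; x0,y0=int(near[0])-30,int(near[1])-30
    hs=cv2.cvtColor(s["color"],cv2.COLOR_BGR2HSV)
    g=cv2.resize(hs[y0:y0+60,x0:x0+60,2],None,fx=u,fy=u,interpolation=cv2.INTER_LINEAR)
    b,ce,st=blob((g>thr),((near[0]-x0)*u,(near[1]-y0)*u))
    ct=max(cv2.findContours(b.astype(np.uint8),0,1)[0],key=cv2.contourArea)
    h=cv2.convexHull(ct)
    a,T=cv2.minEnclosingTriangle(h.astype(np.float32)); T=(T[:,0]+.5)/u-.5+[x0,y0]
    return T
def rect(s,near,cond,z,half=50,u=6):
    x0,y0=int(near[0])-half,int(near[1])-half
    hs=cv2.cvtColor(s["color"],cv2.COLOR_BGR2HSV)[y0:y0+2*half,x0:x0+2*half]
    hs=cv2.cvtColor(cv2.resize(s["color"][y0:y0+2*half,x0:x0+2*half],None,fx=u,fy=u,interpolation=cv2.INTER_LINEAR),cv2.COLOR_BGR2HSV)
    b,ce,st=blob(cond(hs),((near[0]-x0)*u,(near[1]-y0)*u))
    ct=max(cv2.findContours(b.astype(np.uint8),0,1)[0],key=cv2.contourArea)[:,0]
    return (ct+.5)/u-.5+[x0,y0]
E
python3 - <<'E'
from wc import *
s=snapshot("scene"); t=snapshot("top")
T=wedge(s,(247,262)); W=ray(s,T,.047); print("wedge px",T.round(1),"\n",W.round(4),[np.linalg.norm(W[i]-W[i-1]).round(4) for i in range(3)])
print(ray(t,[(235,218)],.08))
def crop(s,x,y,w,h,u): return cv2.resize(s["color"][y:y+h,x:x+w],None,fx=u,fy=u,interpolation=cv2.INTER_CUBIC)
a=crop(s,325,130,100,75,6);b=crop(t,170,170,133,100,6)
cv2.imwrite("pics/c2.png",np.vstack([cv2.resize(a,(400,300)),cv2.resize(b,(400,300))]))
E
```

```text
wedge px [[259.2 267.3]
 [240.8 249.7]
 [239.3 274.4]] 
 [[ 0.5681 -0.364   0.047 ]
 [ 0.4601 -0.3645  0.047 ]
 [ 0.5427 -0.4343  0.047 ]] [np.float64(0.0747), np.float64(0.108), np.float64(0.1081)]
[[0.50526764 0.35083495 0.08      ]]
```

View pics/c2.png

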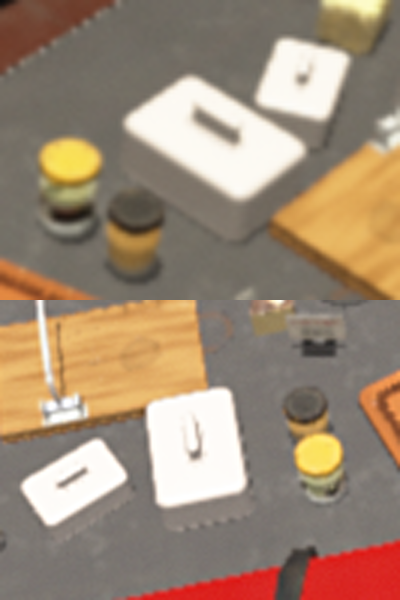

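Crops: the scene view (top) shows the large cover with its handle, the small look-alike up and to its right, and the jars on the left. The top view (bottom) shows the large cover in the middle at full-image about (235,218) and the small one at (195,231). The larger one is the cover. Next I measure it in both views.

```bash
python3 - <<'E'
from wc import *
s=snapshot("scene"); t=snapshot("top")
for n,i,near,thr in (("scene",s,(386,176),242),("scene",s,(386,176),236),("top",t,(228,228),235),("top",t,(228,228),220)):
    ct=rect(i,near,lambda h:(h[...,2]>thr)&(h[...,1]<60),.074)
    W=ray(i,ct,.074)[:,:2]*1000
    r=cv2.minAreaRect(W.astype(np.float32)); print(n,thr,r)
    q=cv2.approxPolyDP(cv2.convexHull(ct.astype(np.float32)),4,True)[:,0]; print(q.round(1).tolist())
    print(proj(i,np.c_[cv2.boxPoints(r)/1000,np.full(4,.074)]).round(1).tolist())
for y in (155,160,165,170,175): print(y,cv2.cvtColor(s["color"],cv2.COLOR_BGR2HSV)[y,355:405,2])
print()
E
```

```text
scene 242 ((519.4863891601562, 350.88983154296875), (165.5318145751953, 111.88971710205078), 0.34655657410621643)
[[357.1000061035156, 159.89999389648438], [373.1000061035156, 149.89999389648438], [399.20001220703125, 167.10000610351562], [383.79998779296875, 177.89999389648438]]
[[372.1, 148.9], [355.8, 160.2], [384.7, 178.8], [400.9, 166.5]]
scene 236 ((519.43994140625, 350.7149353027344), (168.6426544189453, 114.64542388916016), 0.4247710108757019)
[[356.8999938964844, 159.8000030517578], [373.8999938964844, 149.89999389648438], [399.6000061035156, 167.10000610351562], [383.20001220703125, 178.10000610351562]]
[[371.9, 148.6], [355.2, 160.2], [384.8, 179.2], [401.4, 166.5]]
top 235 ((510.9474792480469, 354.2171630859375), (175.6457977294922, 117.66381072998047), 0.1312192976474762)
[[244.89999389648438, 199.8000030517578], [250.10000610351562, 231.89999389648438], [222.8000030517578, 237.10000610351562], [219.10000610351562, 204.60000610351562]]
[[222.2, 238.8], [251.4, 232.8], [245.6, 198.1], [217.9, 203.5]]
top 220 ((510.2156982421875, 353.97711181640625), (177.2991943359375, 11
[... 612 characters left out ...]
51 252 252 250 245
 232 198 162 138 131 129 130 132 131 133 137 143 154 161]
165 [115 121 125 131 141 164 196 227 241 248 251 252 253 253 253 253 253 252
 252 252 252 252 250 247 241 231 211 180 161 185 234 250 252 252 252 252
 252 252 252 252 252 252 251 246 230 184 143 130 128 124]
170 [122 124 126 123 125 126 125 126 126 127 127 133 147 171 203 230 243 249
 252 252 253 253 253 253 253 253 252 252 252 253 252 252 253 253 252 253
 253 252 252 252 250 246 234 206 168 137 122 118 114 113]
175 [118 117 118 124 125 128 131 128 126 126 124 127 125 125 127 125 125 126
 127 133 149 178 209 233 245 250 252 253 252 253 253 253 252 251 249 241
 226 187 150 126 115 112 112 112 112 113 114 122 138 163]
```

```bash
python3 - <<'E'
from wc import *
s=snapshot("scene"); t=snapshot("top")
C={}
for n,i,near in (("scene",s,(386,174)),("top",t,(228,228))):
  for thr in (170,190,210):
    ct=rect(i,near,lambda h:(h[...,2]>thr)&(h[...,1]<70),.074)
    W=ray(i,ct,.074)[:,:2]*1000
    r=cv2.minAreaRect(W.astype(np.float32)); print(n,thr,np.round(r[0],1),np.round(r[1],1),round(r[2],2))
    C[n]=proj(i,[[r[0][0]/1000,r[0][1]/1000,.074]])
    if thr==190:
        b=cv2.boxPoints(r); C[n+'b']=proj(i,np.c_[b/1000,np.full(4,.074)]); C[n+'r']=r
        C[n]=proj(i,[[r[0][0]/1000,r[0][1]/1000,.074]])
  print(-cam(i)[1][:3,:3].T@cam(i)[1][:3,3])
print("tri centre",tri(s,C["scene"],t,C["top"]).round(4))
h=cv2.cvtColor(t["color"],cv2.COLOR_BGR2HSV)[...,2]; print(h[196:244,212:258][::2])
E
```

```text
scene 170 [519.9 350. ] [180.8 130. ] 0.6
scene 190 [520.  350.1] [177.6 125.9] 0.55
scene 210 [519.9 350.3] [174.6 122. ] 0.47
[ 1.32350609 -0.83235197  1.33480649]
top 170 [510.1 353.9] [183.9 124.8] 0.46
top 190 [510.1 354. ] [181.  122.4] 0.23
top 210 [510.3 354.1] [178.6 120.4] 0.25
[-0.5548039   0.20181506  1.64561885]
tri centre [[0.5154 0.3554 0.0674]]
[[225 224 224 ... 124 124 125]
 [229 227 226 ... 121 121 123]
 [228 228 230 ... 122 124 122]
 ...
 [121 125 125 ... 124 123 125]
 [123 123 123 ... 124 124 125]
 [123 123 124 ... 123 123 125]]
```

```bash
R='0.094 0.0274 -0.0273 -0.007 0'; L='0.094 0.0095 -0.0395 0 0'
python3 -m creep '0.094 0.0274 -0.0273 -0.007 0;0.094 0.0274 -0.0273 -0.007 0;0.094 0.0274 -0.0273 -0.007 0;0.094 0.0274 -0.0273 -0.007 0;0.094 0.0274 -0.0273 -0.007 0;0.094 0.0274 -0.0273 -0.007 0;0.094 0.0274 -0.0273 -0.007 0;0.094 0.0274 -0.0273 -0.007 0;0.094 0.0274 -0.0273 -0.007 0;0.094 0.0274 -0.0273 -0.007 0;0.094 0.0274 -0.0273 -0.007 0;0.094 0.0274 -0.0273 -0.007 0;0.094 0.0274 -0.0273 -0.007 0;0.094 0.0274 -0.0273 -0.007 0;0.094 0.0095 -0.0395 0 0;0.094 0.0095 -0.0395 0 0;0.094 0.0095 -0.0395 0 0;0.094 0.0095 -0.0395 0 0;0.094 0.0095 -0.0395 0 0;0.094 0.0095 -0.0395 0 0'
python3 -m creep '0.094 0.0095 -0.0395 0 0;0.094 0.0095 -0.0395 0 0;0.094 0.0095 -0.0395 0 0;0.094 0.0095 -0.0395 0 0'
python3 - <<'E'
from wc import *
s=snapshot("scene"); t=snapshot("top")
print(get_obs()["joint_positions"].round(3))
a=cv2.resize(t["color"][140:260,270:430],None,fx=4,fy=4,interpolation=cv2.INTER_CUBIC);cv2.imwrite("pics/t1.png",a)
E
```

```text
time: 2.22
tool_pos: [0.3757, 0.2409, 0.3038]
ee_rot: [3.141, -0.001, 0.41]
wrist_force: [0.4, 0.1, -0.1]
width: 0.0937
finger_force: 0.0
time: 2.55
tool_pos: [0.3475, 0.4011, 0.3037]
ee_rot: [3.142, -0.001, 0.41]
wrist_force: [0.8, -0.6, 0.5]
width: 0.0939
finger_force: 0.0
[0.753 0.05  1.222 0.002 1.872 1.908]
```

View pics/t1.png

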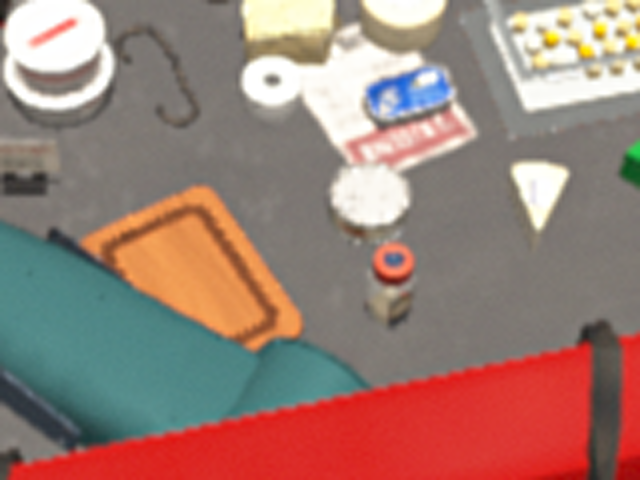

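Top crop: the wedge is at full-image about (405,189) with its tip at (404,199). The board's far corner is (321,187) and its right corner (345,221); the arm covers the rest of it.

```bash
cat >> wc.py <<'E'
def winc(i,near,z=.047,thr=190):
    T=wedge(i,near,thr=thr); W=ray(i,T,z)[:,:2]
    L=np.array([np.linalg.norm(W[(k+1)%3]-W[(k+2)%3]) for k in range(3)])
    k=np.argmin(L); I=(L[:,None]*W).sum(0)/L.sum()
    y=W[k]-(W[(k+1)%3]+W[(k+2)%3])/2; y/=np.linalg.norm(y)
    return I,y,L,proj(i,[[*I,z]])
E
python3 - <<'E'
from wc import *
s=snapshot("scene"); t=snapshot("top"); P={}
for n,i,near in (("s",s,(246,262)),("t",t,(404.5,185))):
  for thr in (170,190,210):
    I,y,L,p=winc(i,near,thr=thr); P[n]=p
    print(n,thr,(I*1e3).round(1),"axis",np.degrees(np.arctan2(y[1],y[0])).round(1),(L*1e3).round(1),"middle",((I+.007*y)*1e3).round(1))
print(tri(s,P["s"],t,P["t"]).round(4))
b=lambda h:(h[...,1]>150)&(h[...,0]<16)&(h[...,2]>60)
ct=rect(s,(321,211),b,.018); r=cv2.minAreaRect((ray(s,ct,.018)[:,:2]*1e3).astype(np.float32)); print("board s",r)
ct=rect(t,(318,205),b,.018); W=ray(t,ct,.018)[:,:2]*1e3
th=np.radians(r[2]);u=np.array([np.cos(th),np.sin(th)]);v=np.array([-u[1],u[0]])
d=W-np.array(r[0]); 
print("board t extents along u",(d@u).min().round(1),(d@u).max().round(1),"v",(d@v).min().round(1),(d@v).max().round(1))
q=cv2.approxPolyDP(cv2.convexHull(ct.astype(np.float32)),2,True)[:,0]; print(np.c_[q,ray(t,q,.018)[:,:2]*1e3].round(1))
E
```

```text
s 170 [ 531.5 -390.4] axis 160.1 [112.7  78.1 113.2] middle [ 524.9 -388. ]
s 190 [ 531.  -390.2] axis 160.1 [107.9  74.8 107.8] middle [ 524.4 -387.8]
s 210 [ 530.7 -390.1] axis 160.2 [103.   71.6 103.6] middle [ 524.1 -387.7]
t 170 [ 525.5 -390. ] axis 159.4 [109.2 118.3  79.9] middle [ 519.  -387.5]
t 190 [ 524.9 -389.8] axis 159.4 [103.6 112.1  75.7] middle [ 518.4 -387.3]
t 210 [ 524.7 -389.8] axis 159.2 [ 72.3  99.3 107.6] middle [ 518.1 -387.3]
[[ 0.5277 -0.3901  0.0434]]
board s ((509.1449279785156, 6.607124328613281), (226.46144104003906, 175.59991455078125), 16.149084091186523)
board t extents along u -119.0 104.1 v -78.0 75.8
[[291.1 199.9 583.1 106.4]
 [321.2 186.9 620.7 -37.7]
 [343.1 216.9 444.2 -92.6]
 [344.2 222.8 414.8 -90.1]
 [332.9 226.2 409.2 -39.5]
 [304.9 211.1 511.6  59.4]]
```

```bash
python3 - <<'E'
from wc import *
s=snapshot("scene"); t=snapshot("top")
hs=cv2.cvtColor(s["color"],cv2.COLOR_BGR2HSV)
print(hs[211,286:358,2]); print(hs[186:240,321,2])
for thr in (130,145,160,175):
  f=lambda h:(h[...,1]>120)&(h[...,0]<20)&(h[...,2]>thr)
  for n,i,near in (("s",s,(321,211)),("t",t,(322,203))):
    ct=rect(i,near,f,.018); W=(ray(i,ct,.018)[:,:2]*1e3).astype(np.float32); r=cv2.minAreaRect(W)
    th=np.radians(16.15);u=np.array([np.cos(th),np.sin(th)]);v=np.array([-u[1],u[0]])
    d=W-np.array([509.1,6.6]); print(n,thr,np.round(r[0],1),np.round(r[1],1),round(r[2],2),"u",(d@u).min().round(1),(d@u).max().round(1),"v",(d@v).min().round(1),(d@v).max().round(1))
E
```

```text
[115 115 124 169 217 231 232 232 227 197 157 138 139 163 203 218 221 224
 225 224 225 226 226 226 226 226 225 225 226 226 227 227 229 230 230 232
 232 232 233 233 233 234 234 235 235 234 233 231 230 228 228 227 228 228
 228 220 196 163 139 137 172 212 228 229 219 183 127 111 114 117 117 119]
[118 118 118 117 117 122 143 183 205 202 173 147 148 185 219 227 226 228
 231 233 235 235 234 234 232 232 229 226 226 224 224 223 226 226 210 176
 148 157 203 226 229 218 181 122  91 101 111 112 112 116 120 121 119 116]
s 130 [507.1   9. ] [229.2 176.1] 16.11 u -115.8 113.4 v -85.2 91.0
t 130 [502.8   1.9] [228.5 155.9] 16.72 u -121.0 106.7 v -80.4 76.3
s 145 [506.3   9.5] [227.9 174.7] 16.11 u -115.8 112.1 v -83.8 91.0
t 145 [503.   2.] [228.2 155.9] 16.72 u -120.7 106.7 v -80.4 76.3
s 160 [505.6   9.9] [226.9 173.5] 16.11 u -115.8 111.1 v -82.6 91.0
t 160 [503.5   2.1] [227.1 155.9] 16.72 u -119.6 106.7 v -80.4 76.3
s 175 [505.9  10.1] [163.6 112.1] 15.58 u -84.2 79.8 v -51.9 59.9
t 175 [503.9   1.7] [226.4 154.9] 16.72 u -118.9 106.7 v -80.4 75.2
```

```bash

python3 -m creep '0.094 -0.00774 0.03962 0 0;0.094 -0.00774 0.03962 0 0;0.094 -0.00774 0.03962 0 0;0.094 -0.00774 0.03962 0 0;0.094 -0.00774 0.03962 0 0;0.094 -0.00774 0.03962 0 0;0.094 -0.00774 0.03962 0 0;0.094 -0.00774 0.03962 0 0;0.094 -0.00774 0.03962 0 0;0.094 -0.00774 0.03962 0 0;0.094 -0.00774 0.03962 0 0;0.094 -0.00774 0.03962 0 0;0.094 -0.00774 0.03962 0 0;0.094 -0.00774 0.03962 0 0;0.094 -0.00774 0.03962 0 0;0.094 -0.00774 0.03962 0 0;0.094 -0.00774 0.03962 0 0;0.094 -0.00774 0.03962 0 0;0.094 -0.00774 0.03962 0 0;0.094 -0.00774 0.03962 0 0'
python3 -m creep '0.094 0 0 0.02 0.109;0.094 0 0 0.02 0.109;0.094 0 0 0.02 0.109;0.094 0 0 0.02 0.109;0.094 0 0 0.02 0.109;0.094 0 0 0.02 0.109;0.094 0 0 0.02 0.109;0.094 0 0 0 0;0.094 0 0 0 0'
```

```text
time: 4.52
tool_pos: [0.5202, -0.3928, 0.3046]
ee_rot: [3.14, -0.0, 0.406]
wrist_force: [0.9, 0.9, 0.7]
width: 0.094
finger_force: 0.0
time: 5.27
tool_pos: [0.5202, -0.39, 0.163]
ee_rot: [-3.141, 0.002, -0.353]
wrist_force: [1.0, 0.8, -0.2]
width: 0.0939
finger_force: 0.0
```

```bash

python3 -m creep '0.094 0 -0.0028 0.02 0;0.094 0 0 0.02 0;0.094 0 0 0.02 0;0.094 0 0 0.02 0;0.094 0 0 0.02 0;0.094 0 0 0.02 0;0.094 0 0 0.015 0;0.094 0 0 0.01 0;0.094 0 0 0.009 0;0.094 0 0 0 0'
python3 -m creep '0 0 0 0 0;0 0 0 0 0;0 0 0 0 0;0 0 0 0 0;0 0 0 0 0;0 0 0 0 0;0 0 0 0 0;0 0 0 0 0'
```

```text
time: 6.1
tool_pos: [0.5227, -0.3869, 0.009]
ee_rot: [-3.141, 0.001, -0.353]
wrist_force: [0.4, -0.3, -0.2]
width: 0.0941
finger_force: 0.0
time: 6.77
tool_pos: [0.5233, -0.387, 0.0098]
ee_rot: [3.141, -0.001, -0.353]
wrist_force: [0.8, -0.6, 1.1]
width: 0.05
finger_force: 28.2
```

Closed on 50 mm, which is what the pads' rind-side edge should meet with the grasp centred at y = -15. Lifting.

```bash

python3 -m creep '0 0 0 -0.008 0;0 0 0 -0.012 0;0 0 0 -0.02 0;0 0 0 -0.025 0;0 0 0 -0.025 0;0 0 0 -0.025 0;0 0 0 -0.025 0;0 0 0 -0.015 0;0 0 0 0 0'
python3 - <<'E'
from wc import *
s=snapshot("scene"); p=get_obs()["tool_pos"]; x,y=proj(s,[p])[0].astype(int); print(x,y)
cv2.imwrite("pics/g1.png",cv2.resize(s["color"][y-45:y+45,x-60:x+60],None,fx=4,fy=4,interpolation=cv2.INTER_CUBIC))
E
```

```text
time: 7.52
tool_pos: [0.5251, -0.3884, 0.1713]
ee_rot: [3.138, -0.01, -0.353]
wrist_force: [0.1, -0.1, -0.4]
width: 0.0499
finger_force: 28.2
242 243
```

View pics/g1.png

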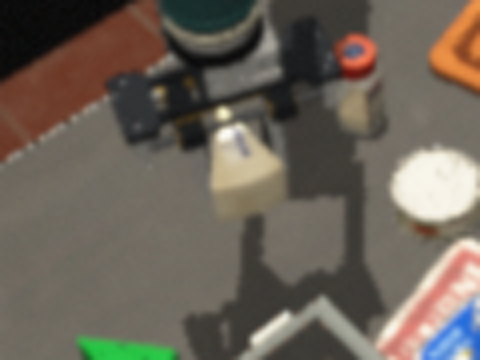

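Wedge is held upright and level at crop about (250,175), clear of the counter. Carrying it over the board.

```bash

python3 -m creep '0 -0.01213 -0.03129 0 0;0 -0.01213 -0.03129 0 0;0 -0.01213 -0.03129 0 0;0 -0.01213 -0.03129 0 0;0 -0.01213 -0.03129 0 0;0 -0.01213 -0.03129 0 0;0 -0.01213 -0.03129 0 0;0 -0.01213 -0.03129 0 0;0 -0.01213 -0.03129 0 0;0 -0.01213 -0.03129 0 0;0 -0.01213 -0.03129 0 0;0 -0.01213 -0.03129 0 0;0 0 0 0.008 -0.1053;0 0 0 0.008 -0.1053;0 0 0 0.008 -0.1053;0 0 0 0.008 -0.1053;0 0 0 0.008 -0.1053;0 0 0 0.008 -0.1053;0 0 0 0 0;0 0 0 0 0'
```

```text
time: 9.23
tool_pos: [0.5151, 0.016, 0.1146]
ee_rot: [-3.14, 0.004, 0.276]
wrist_force: [-0.3, 0.6, -1.9]
width: 0.0496
finger_force: 28.2
```

```bash

python3 -m creep '0 0.0028 0.0025 0.02 0;0 0 0 0.02 0;0 0 0 0.015 0;0 0 0 0.012 0;0 0 0 0.008 0;0 0 0 0.005 0;0 0 0 0.003 0;0 0 0 0 0;0 0 0 0 0'
```

```text
time: 9.98
tool_pos: [0.5204, 0.0142, 0.0342]
ee_rot: [3.141, -0.001, 0.278]
wrist_force: [-0.1, 0.2, -1.4]
width: 0.0501
finger_force: 28.2
```

```bash

python3 -m creep '0 -0.0015 0 0.002 0;0 0 0 0.002 0;0 0 0 0.0015 0;0 0 0 0 0'
```

```text
time: 10.32
tool_pos: [0.5182, 0.0138, 0.0278]
ee_rot: [-3.142, 0.0, 0.279]
wrist_force: [0.2, 0.1, -1.9]
width: 0.0498
finger_force: 28.2
```

```bash

python3 -m creep '0.094 0 0 0 0;0.094 0 0 0 0;0.094 0 0 0 0;0.094 0 0 0 0;0.094 0 0 0 0;0.094 0 0 0 0;0.094 0 0 -0.02 0;0.094 0 0 -0.03 0;0.094 0 0 -0.04 0;0.094 0 0 -0.04 0;0.094 0 0 -0.04 0;0.094 0 0 -0.03 0;0.094 0 0 0 0'
python3 - <<'E'
from wc import *
s=snapshot("scene")
cv2.imwrite("pics/b1.png",cv2.resize(s["color"][180:255,270:370],None,fx=5,fy=5,interpolation=cv2.INTER_CUBIC))
E
```

```text
time: 11.4
tool_pos: [0.5218, 0.0136, 0.2369]
ee_rot: [3.136, -0.014, 0.279]
wrist_force: [1.4, 0.4, 0.9]
width: 0.094
finger_force: 0.0
```

View pics/b1.png

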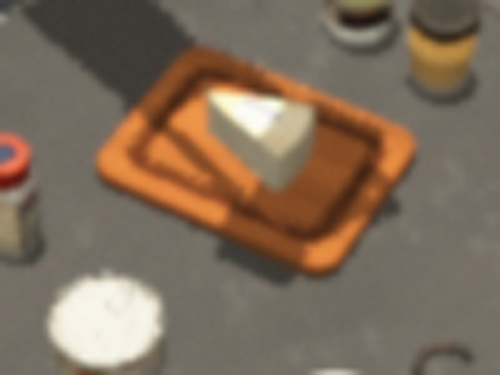

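Wedge stands upright inside the groove, lengthwise with its tip towards the robot (crop about (262,130)). I'll measure it once the arm is away. Going to the cover handle.

```bash

python3 -m creep '0.094 0.00862 -0.03268 0 0;0.094 0.00862 -0.03268 0 0;0.094 0.00862 -0.03268 0 0;0.094 0.00862 -0.03268 0 0;0.094 0.00862 -0.03268 0 0;0.094 0.00862 -0.03268 0 0;0.094 0.00862 -0.03268 0 0;0.094 0.00862 -0.03268 0 0;0.094 0.00862 -0.03268 0 0;0.094 0.00862 -0.03268 0 0;0.094 0 0 0.02 0.093;0.094 0 0 0.02 0.093;0.094 0 0 0.01 0.093;0.094 0 0 0 0;0.094 0 0 0 0'
python3 - <<'E'
from wc import *
s=snapshot("scene"); t=snapshot("top")
hs=cv2.cvtColor(s["color"],cv2.COLOR_BGR2HSV)
f=lambda h:(h[...,1]>120)&(h[...,0]<20)&(h[...,2]>60)
for n,i,near in (("s",s,(325,214)),("t",t,(322,203))):
    ct=rect(i,near,f,.018); W=(ray(i,ct,.018)[:,:2]*1e3).astype(np.float32); r=cv2.minAreaRect(W); print(n,r)
print(proj(s,[[.5036,.0101,.065]]),proj(t,[[.5036,.0101,.065]]))
cv2.imwrite("pics/b2.png",np.vstack([cv2.resize(i["color"][y:y+50,x:x+80],None,fx=5,fy=5,interpolation=cv2.INTER_CUBIC) for i,x,y in((s,282,185),(t,280,175))]))
E
```

```text
time: 12.7
tool_pos: [0.5103, 0.3512, 0.1753]
ee_rot: [3.139, 0.004, 0.002]
wrist_force: [-0.8, 0.5, 0.1]
width: 0.0939
finger_force: 0.0
s ((508.34222412109375, 6.9345703125), (230.4263916015625, 180.3955078125), 16.013851165771484)
t ((532.2322387695312, -45.43426513671875), (245.93885803222656, 103.3023452758789), 37.963172912597656)
[[320.74976665 201.76041658]] [[316.20525358 204.19880012]]
```

View pics/b2.png

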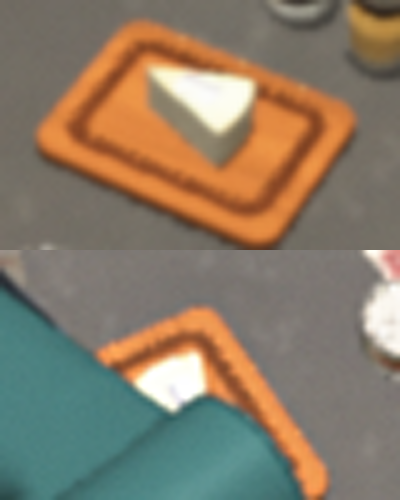

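Scene crop (top): wedge top face has corners near full-image (312,198), (333,202) and (326,212), all inside the groove. The top-view crop is half covered by the arm.

```bash
python3 - <<'E'
from wc import *
s=snapshot("scene")
x0,y0=302,190; hs=cv2.cvtColor(s["color"],cv2.COLOR_BGR2HSV)
print(hs[200:206,310:340,1]); print(hs[203,310:340,2])
u=8;hh=cv2.cvtColor(cv2.resize(s["color"][185:225,295:345],None,fx=u,fy=u),cv2.COLOR_BGR2HSV)
for thr in (200,215,230):
    b,ce,st=blob((hh[...,1]<75)&(hh[...,2]>thr),((323-295)*u,(203-185)*u))
    ct=max(cv2.findContours(b.astype(np.uint8),0,1)[0],key=cv2.contourArea)
    a,T=cv2.minEnclosingTriangle(cv2.convexHull(ct).astype(np.float32)); T=(T[:,0]+.5)/u-.5+[295,185]
    W=ray(s,T,.065)[:,:2]; L=np.array([np.linalg.norm(W[(k+1)%3]-W[(k+2)%3]) for k in range(3)])
    k=np.argmin(L); I=(L[:,None]*W).sum(0)/L.sum(); y=W[k]-(W[(k+1)%3]+W[(k+2)%3])/2; y/=np.linalg.norm(y)
    print(thr,T.round(1).tolist(),(L*1e3).round(1),"axis",np.degrees(np.arctan2(y[1],y[0])).round(1),"origin",((I+.022*y)*1e3).round(1))
E
```

```text
[[170 123  72  54  42  38  35  28  21  15  16  18  20  23  26  41  50  55
   71  90 102 120 149 175 180 175 164 156 140 114]
 [171 129  77  62  57  44  29  15   7   5   5   6   7  10  13  16  18  19
   21  27  35  50  97 152 180 183 183 179 174 164]
 [170 133  81  65  65  57  32  12   6   5   5   5   4   4   5   8  13  14
   13  14  17  27  72 132 179 188 184 184 184 179]
 [171 133  82  60  60  61  51  22  15   9   7   5   2   2   3   6   9  11
   12  12  14  24  72 130 182 186 187 185 187 185]
 [170 133  87  63  60  60  57  48  30  16  11   6   2   1   2   6   9  11
   11  12  14  32  79 144 182 187 188 189 189 187]
 [170 137  89  63  61  61  57  53  47  31  18  12   7   5   7  10  11  12
   13  12  20  51  98 161 181 186 187 187 186 185]]
[230 193 153 141 152 183 227 245 249 251 252 252 251 250 248 247 250 252
 253 253 253 249 219 157 136 156 184 176 173 192]
200 [[309.6, 197.9], [326.1, 212.4], [335.2, 200.3]] [ 76.5 105.5 103.1] axis -162.1 origin [503.3   6.9]
215 [[326.2, 212.0], [334.5, 200.6], [309.4, 197.6]] [103.6 103.5  71.4] axis -163.3 origin [503.    7.4]
230 [[326.2, 211.7], [333.9, 200.7], [310.3, 197.8]] [97.5 98.7 68.6] axis -163.5 origin [502.7   7.8]
```

Wedge axis is about 197° against the board's 196°, and its origin is within about 4 mm of centre, so I accept it. Descending on the handle.

```bash

python3 -m creep '0.094 0.0045 -0.001 0.02 0;0.094 0 0 0.02 0;0.094 0 0 0.02 0;0.094 0 0 0.015 0;0.094 0 0 0.01 0;0.094 0 0 0.006 0;0.094 0 0 0.003 0;0.094 0 0 0 0;0.094 0 0 0 0'
```

```text
time: 13.6
tool_pos: [0.5166, 0.3531, 0.0852]
ee_rot: [-3.141, -0.002, -0.0]
wrist_force: [0.0, -0.1, 0.1]
width: 0.0944
finger_force: 0.0
```

```bash

python3 -m creep '0 0 0 0 0;0 0 0 0 0;0 0 0 0 0;0 0 0 0 0;0 0 0 0 0;0 0 0 0 0;0 0 0 0 0;0 0 0 0 0;0 0 0 0 0;0 0 0 0 0'
```

```text
time: 14.43
tool_pos: [0.5159, 0.3527, 0.0839]
ee_rot: [3.141, 0.0, -0.0]
wrist_force: [0.5, 0.2, -0.1]
width: 0.0306
finger_force: 0.0
```

```bash

python3 -m creep '0 0 0 0.003 0;0 0 0 0 0;0 0 0 0 0;0 0 0 0 0;0 0 0 0 0;0 0 0 0 0;0 0 0 0 0'
```

```text
time: 15.02
tool_pos: [0.5158, 0.3528, 0.0809]
ee_rot: [-3.141, 0.0, -0.0]
wrist_force: [-0.1, 2.3, -1.1]
width: 0.0158
finger_force: 30.0
```

Gripped at 15.8 mm with 30 N. Lifting.

```bash

python3 -m creep '0 0 0 -0.004 0;0 0 0 -0.006 0;0 0 0 -0.01 0;0 0 0 -0.015 0;0 0 0 -0.02 0;0 0 0 -0.02 0;0 0 0 -0.02 0;0 0 0 -0.02 0;0 0 0 -0.015 0;0 0 0 -0.01 0;0 0 0 -0.005 0;0 0 0 0 0;0 0 0 0 0'
```

```text
time: 16.1
tool_pos: [0.5156, 0.3524, 0.2252]
ee_rot: [3.141, 0.001, -0.001]
wrist_force: [-0.1, -0.3, -4.4]
width: 0.0158
finger_force: 30.0
```

```bash

python3 -m creep '0 0 0.01 0 0;0 -0.001 0.02 0 0;0 -0.001 0.03 0 0;0 -0.0015 0.03 0 0;0 -0.0015 0.03 0 0;0 -0.0015 0.03 0 0;0 -0.0015 0.03 0 0;0 -0.001 0.03 0 0;0 -0.001 0.03 0 0;0 -0.001 0.03 0 0;0 -0.001 0.03 0 0;0 0 0.022 0 0;0 0 0.014 0 0;0 0 0.006 0 -0.04;0 0 0 0 -0.07;0 0 0 0 -0.08;0 0 0 0 -0.06;0 0 0 0 -0.029;0 0 0 0 0;0 0 0 0 0'
python3 - <<'E'
from wc import *
s=snapshot("scene");t=snapshot("top")
for i in(s,t): print(proj(i,[[.5036,.0101,.2]]))
cv2.imwrite("pics/o1.png",np.vstack([cv2.resize(i["color"][y:y+75,x:x+120],None,fx=4,fy=4,interpolation=cv2.INTER_CUBIC) for i,x,y in((s,260,150),(t,255,150))]))
E
```

```text
time: 17.77
tool_pos: [0.5029, 0.0103, 0.2249]
ee_rot: [-3.141, 0.002, 0.277]
wrist_force: [0.1, 0.6, -4.4]
width: 0.016
finger_force: 30.0
[[321.42286108 177.88582986]]
[[315.28148228 185.10532205]]
```

View pics/o1.png

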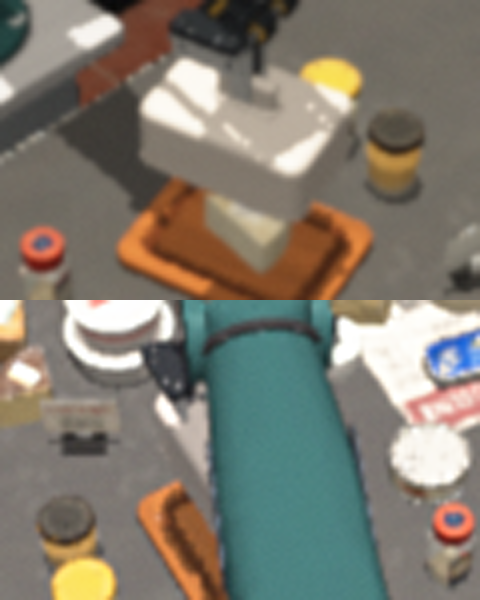

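Scene crop (top): the cover hangs level over the board with its sides parallel to it, and the wedge is below. The top view is blocked by the arm. I lower it part way and then measure the rim against the board.

```bash

python3 -m creep '0 0 0 0.008 0;0 0 0 0.012 0;0 0 0 0.015 0;0 0 0 0.015 0;0 0 0 0.012 0;0 0 0 0.01 0;0 0 0 0.006 0;0 0 0 0.004 0;0 0 0 0 0;0 0 0 0 0;0 0 0 0 0'
python3 - <<'E'
from wc import *
s=snapshot("scene")
np.set_printoptions(linewidth=250)
cv2.imwrite("pics/r1.png",cv2.resize(s["color"][165:240,280:365],None,fx=8,fy=8,interpolation=cv2.INTER_CUBIC))
E
```

```text
time: 18.78
tool_pos: [0.5044, 0.0107, 0.145]
ee_rot: [3.141, -0.002, 0.279]
wrist_force: [0.5, 0.4, -4.9]
width: 0.0156
finger_force: 30.0
```

View pics/r1.png

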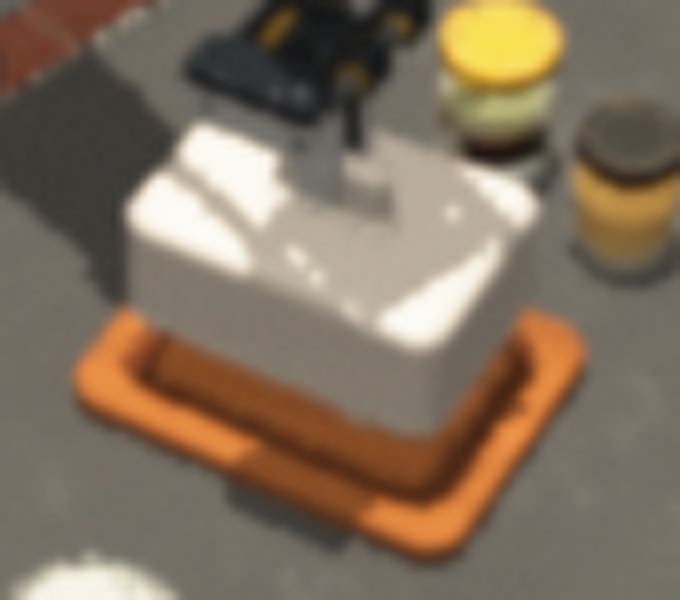

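```bash
cat > rim.py <<'E'
from wc import *
from scipy.ndimage import map_coordinates
s=snapshot("scene"); p=get_obs()["tool_pos"]; z=p[2]-.0809; print("tcp",p.round(4),"rim z",round(z,4))
S=cv2.cvtColor(s["color"],cv2.COLOR_BGR2HSV)[...,1].astype(float)
C=np.array([.5057,.0100]); th=np.radians(16.0); u=np.array([np.cos(th),np.sin(th)]); v=np.array([-u[1],u[0]])
d=np.arange(-.018,.018,.0005)
for n,a,h,b,rng in (("-v edge",-v,.0625,u,np.linspace(-.06,.06,13)),("+u edge",u,.09,v,np.linspace(-.035,.035,9))):
    out=[]
    for k in rng:
        P=C+(h+d)[:,None]*a+k*b; q=proj(s,np.c_[P,np.full(len(d),z)])
        f=map_coordinates(S,[q[:,1],q[:,0]],order=1); m=(f[:8].mean()+f[-8:].mean())/2
        i=np.where((f[:-1]<m)&(f[1:]>=m))[0]; out.append(d[i[0]]*1e3 if len(i) else np.nan)
    out=np.array(out); ok=~np.isnan(out); c=np.polyfit(rng[ok],out[ok],1)
    print(n,out.round(1),"median",np.nanmedian(out).round(2),"tilt deg",np.degrees(np.arctan(c[0]/1e3)).round(2))
E
python3 rim.py
```

```text
tcp [0.5044 0.0107 0.1449] rim z 0.064
-v edge [-0.5 -1.  -0.5 -1.  -1.  -1.   0.  -1.5 -1.5 -0.5  0.   2.  -1. ] median -1.0 tilt deg 0.44
+u edge [-2.  -2.  -2.  -2.  -2.  -2.  -1.5 -2.5 -3.5] median -2.0 tilt deg -0.71
```

```bash

python3 -m creep '0 0 0 0.005 0;0 0 0 0.006 0;0 0 0 0.006 0;0 0 0 0.004 0;0 0 0 0.003 0;0 0 0 0.001 0;0 0 0 0 0;0 0 0 0 0;0 0 0 0 0'; python3 rim.py
```

```text
time: 19.63
tool_pos: [0.504, 0.0107, 0.1193]
ee_rot: [3.141, -0.001, 0.279]
wrist_force: [0.4, 0.1, -4.9]
width: 0.0152
finger_force: 30.0
tcp [0.504  0.0107 0.1194] rim z 0.0385
-v edge [ 0.  -1.  -1.  -0.5  0.  -1.5 -1.  -0.5 -0.5 -1.  -1.  -0.5  0. ] median -0.5 tilt deg 0.03
+u edge [-1.  -0.5 -1.  -0.5 -1.  -0.5 -1.  -0.5 -1. ] median -1.0 tilt deg 0.0
```

```bash

python3 -m creep '0 0.001 0.0005 0.002 0;0 0 0 0.002 0;0 0 0 0.0013 0;0 0 0 0 0;0 0 0 0 0;0 0 0 0 0;0 0 0 0 0'; python3 rim.py; python3 - <<'E'
from wc import *
s=snapshot("scene")
cv2.imwrite("pics/f1.png",cv2.resize(s["color"][165:240,280:365],None,fx=8,fy=8,interpolation=cv2.INTER_CUBIC))
E
```

```text
time: 20.27
tool_pos: [0.5049, 0.0105, 0.1137]
ee_rot: [3.141, -0.0, 0.279]
wrist_force: [1.0, -0.5, -5.3]
width: 0.0163
finger_force: 30.0
tcp [0.5049 0.0105 0.1138] rim z 0.0329
-v edge [1.  0.  0.5 1.  1.  0.  0.  1.  1.  0.5 0.  0.5 0.5] median 0.5 tilt deg -0.09
+u edge [0.5 0.5 0.  0.5 0.5 1.  0.5 0.5 0. ] median 0.5 tilt deg -0.05
```

View pics/f1.png

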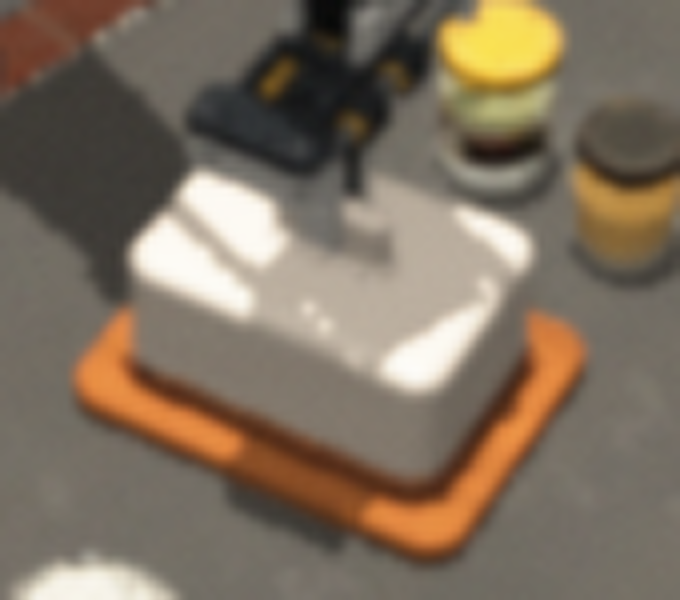

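The cover hangs level and square over the groove (rim corner about crop (425,480)), centred within about 1 mm, with its rim about 15 mm above the board and the jars untouched. Handing in.

```bash
python3 -c "
from bench import *
print(close_job())"
```

```text
the job is handed in; nothing more can be done
None
```

The job is handed in: the cheese wedge is on the board and released, about 4 mm or less off centre. The cover is still held level, square and centred to about 1 mm, its rim about 15 mm above the board (height worked out from the arm's reading, centring from one camera because the arm blocked the other).

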